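# Feed the sample carrier under the drag spring

## Task

Load the pellet reader with fingertips only: press the black sample carrier down onto the bed of its guide channel against the sprung lifter and, keeping it pressed down hard, slide it under the spring bar and its leaf spring until it is fully home against the end stop and the lifter has popped up behind it; then let go and move clear. Do not lift or pick up the carrier, and leave everything else on the bench where it stands.

Things in the scene. Friction and masses are not known exactly. Their poses are not given: they have to be found in the camera images.
- stage: the reader's feed stage, fixed to the bench: grey base plate 260 x 116 x 12 mm (x = -185 to 75 mm) with a straight open-topped channel 74 mm wide between aluminium guides (tops 28 mm above the bench). The channel bed is 12 mm above the bench. Origin on the bench on the channel's centre line, below the front face of the spring bar; +x is the feed direction, z up
- bar_front (a point): lower front edge, mid-width, of the spring bar: a rigid aluminium bar across the channel, x = 0 to 10 mm of the stage, underside 13 mm above the bed, top 37 mm above the bench
- stop_face (a point): centre of the face of the end stop, at x = 62 mm, y = 0, z = 17 mm of the stage (stop top 34 mm above the bench); the carrier's front face rests against it when fully home. Beyond it, x = 75 to 170 mm, is the white reader head, 40 mm high
- carrier: sample carrier: loose flat black plate 130 long (x; front +x) x 70 wide x 10 mm thick, 0.2-0.4 kg, two white pellets in its front half. It starts lying in the channel on the raised lifter, underside 8 mm above the bed, front 15-35 mm before the bar. So raised it butts against the bar; pressed flat on the bed it passes under. Origin: centre of underside; when home at x = -3 mm of the stage
- thumb_stop (a point): top edge, mid-width, of the upright rear face of the carrier's thumb stop, at carrier x = -33, y = 0, z = 18 mm: a low dark-grey wedge 50 mm wide; this face stands 8 mm above the plate's top and faces back (-x), and the wedge slopes down forwards to x = -11 mm. It stays before the bar when the carrier is home
- press_spot (a point): a point on the carrier's flat top behind the thumb stop, at carrier x = -49, y = 0, z = 10 mm; the flat runs 32 mm from the thumb stop to the rear edge at x = -65 mm. A fingertip here can press down and push the thumb stop forwards
- lifter_top (a point): fixed point on the stage where the centre of the lifter's top is when raised: stage x = -122, y = 0, z = 20 mm. The lifter is a steel pad 96 x 44 mm in the bed, x = -170 to -74 mm
- lifter (a joint): how far the sprung lifter pad is pressed down, m: 0 raised (top 8 mm above the bed), 0.008 flush with the bed. Its spring pushes up with about 9 N raised and 15 N flush. The carrier pressed on the bed keeps it down while covering it; it pops up behind the carrier when this is home
- leaf (a joint): upward deflection, rad, of the drag spring: two steel leaf strips 14 mm wide hinged at the back of the bar (stage x = 10 mm), running forwards and down to a rounded tip at x = 43 mm, 6 mm above the bed when free (0). About 0.12 when it rides on the carrier, pressing with about 5 N
- vial_a: small clear glass vial with white cap, 26 mm diameter, 42 mm high, standing beside the stage; origin at the centre of its underside; leave alone
- vial_b: small amber glass vial with white cap, 26 mm diameter, 42 mm high, standing beside the stage; origin at the centre of its underside; leave alone
- tin: flat round aluminium tin, 55 mm diameter, 24 mm high, beside the stage; origin at the centre of its underside; leave alone
- beaker: glass beaker, 68 mm diameter, 85 mm high; origin at the centre of its underside; leave alone
- spatula: steel spatula 170 mm long lying on the bench; leave alone
- reagent: amber reagent bottle, 60 mm diameter, 120 mm high; origin at the centre of its underside; leave alone
- mortar: white ceramic mortar bowl, 90 mm diameter, 45 mm high; origin at the centre of its underside; leave alone

How it is judged:
By the outcome, as a careful person would: the job done as asked, in the order asked, and still so for the second after the job is handed in, with the robot touching nothing.
It also fails if it takes over 43 s, if anything falls off the work surface, if the arm or the gripper's body presses on something with over 40 N, if the wrist force passes 120 N, or if a joint passes its speed limit or range.

## Robot

A 7-joint arm with a two-finger parallel gripper is mounted at the origin on the work surface. World frame = base frame: x ahead of the robot, y to its left, z up, the work surface at z = 0. Lengths are in m, angles in rad, forces in N, time in s.
With the tool pointing down it reaches from about 0.4 to 0.85 m from the base axis. Payload 6.9 kg.
Tool frame: the origin (TCP) lies between the finger pads; the fingertips stand 14 mm ahead of it and the grasp point (between the pads) lies 5 mm behind it (ctrl.tips_ahead is the distance from the TCP to the fingertips, in m); z points along the fingers, y is the line along which they close (so a half turn about z gives the same grasp; the last joint's range is limited). The gripper opens to 85 mm and grips with 20 to 120 N. Pads are 22 mm wide; open, the fingers measure 114 mm over their backs; the gripper's body (76 mm by 85 mm) begins 54 mm behind the grasp point. The pads swing forward as they close: fully open they stand 13 mm farther back than shut.
Start: joints at [1.268, 0.507, -0.238, 1.5, 0.126, 1.149, -0.155], TCP at [0.248, -0.574, 0.221] pointing down, gripper open.
Joint ranges: [-3.08, 3.08], [-0.24, 2.05], [-1.43, 1.35], [0, 2.5], [-1.52, 4.66], [0.17, 1.96], [-2.89, 2.89]. Speed limits (rad/s): [2.39, 2.39, 3.14, 3.14, 3.14, 3.14, 3.14].

## Interface

Orientations are given as a rotation vector (axis times angle).
In Python, from bench import ctrl gives the robot as it stands. Calls block until the motion is done:
- ctrl.goto(position, orientation): joint-space move of the TCP to a pose.
- ctrl.line_to(position, frame=None, vel=0.15): straight line of the TCP; frame=None keeps the orientation; vel is the mean speed in m/s.
- ctrl.move_j(angles): joint-space move.
- ctrl.grip(opening, squeeze=None): finger opening in m; squeeze is the grip in N (None keeps the last); returns when the fingers have stopped.
- ctrl.dwell(seconds).
- ctrl.inverse_kinematics(position, orientation): joint angles nearest the present ones, or None.
- ctrl.read_camera(name): name is "scene" or "top"; returns the picture (384x512x3 uint8, blue, green, red); there is no depth.
- ctrl.calibration(name): a dict with "fov_y" (degrees; the focal length in pixels is half the picture's height over the tangent of half this angle, whatever the lens; pixels are square), "cx", "cy" (the principal point, pixels), "R" (3x3) and "t" (3): a world point X has camera coordinates R X + t. Camera axes: x right, y down, z forward; pixel columns grow to the right and rows downward; lengths in m; the calibration is good to about 2 mm. A picture is of the moment at which its call begins. calibration takes no time and is no camera call.
A pose or a line that the arm cannot do raises ctrl.PlanningError and nothing moves.
- ctrl.finish_job(): hands the job in; it is judged then, once.
Trained networks look in the newest picture that a camera, given by its name, has taken for a name from the list of things; names that differ only in an ending like _2 or _b are one class to them, and where a whole thing is asked for, a point or a joint stands for the part that bears it (a point fixed in the world has none). Each returns a list of dicts, best first, with "conf" (0 to 1); they miss things now and then, are a little off and sometimes report something else, mostly with a low value. They report only what shows in the picture. A call takes as long as a camera call.
- ctrl.boxes_of(camera, name): "position" ([x, y, z] in m, in world coordinates, good to about 4 mm: the middle of the surface that is visible of it).
- ctrl.silhouettes(camera, name): "region" (384x512 bool, what is visible of it).
- ctrl.spot_point(camera, name): "position" ([x, y, z] in m, in world coordinates, good to about 4 mm: a listed point, or the origin of a listed thing).
Readings, each from a call of its own:
- ctrl.current_time_s(): time.
- ctrl.current_joint_positions(): joint angles.
- ctrl.current_dq(): joint speeds.
- ctrl.current_effort(): joint torques, N m.
- ctrl.current_eef_pos(): TCP position.
- ctrl.current_tcp_rot(): TCP orientation.
- ctrl.current_force(): force on the tool from outside, world axes, zero at the start.
- ctrl.current_ft_torque(): the same for the moment, N m.
- ctrl.current_finger_gap(): finger opening in m.
- ctrl.current_finger_force(): force on a finger pad.
Only numpy, scipy, OpenCV 4.12 (cv2) and the standard library are available. Lean on these libraries where they do the work, as an engineer would, in place of code of your own. Each camera call takes 0.05 s, during which the arm holds its last target. There are 200 camera calls.

## Working session

There is one attempt and no reset: what is moved stays moved. The work goes in short steps, each a Python script; the robot and the scene stay as the last script left them, time stands still between calls to the robot, and variables do not carry over. Pictures are saved under pics/ and viewed, at most 10 in all, crops included, and the job is handed in when it is done.

```bash
mkdir -p pics; python3 - <<'E'
from bench import ctrl
import cv2, numpy as np
for c in ("scene","top"):
    cv2.imwrite(f"pics/{c}0.png",ctrl.read_camera(c))
    for n in ("stage","bar_front","stop_face","carrier","thumb_stop","press_spot","lifter_top"):
        r=ctrl.spot_point(c,n)
        print(c,n,[(np.round(d["position"],4),round(d["conf"],2)) for d in r[:2]])
print(ctrl.current_time_s(),ctrl.current_tcp_rot(),ctrl.tips_ahead,ctrl.current_finger_gap())
E
```

```text
scene stage [(array([ 6.387e-01, -7.610e-02,  3.000e-04]), 0.74)]
scene bar_front [(array([ 0.6422, -0.0752,  0.0222]), 0.85), (array([ 0.5094, -0.0285,  0.0308]), 0.43)]
scene stop_face []
scene carrier [(array([ 0.5585, -0.0424,  0.0217]), 0.92)]
scene thumb_stop [(array([ 0.5223, -0.0372,  0.0363]), 0.62)]
scene press_spot [(array([ 0.5079, -0.0304,  0.027 ]), 0.71)]
scene lifter_top [(array([ 0.5256, -0.0366,  0.0202]), 0.94), (array([ 6.907e-01,  3.320e-02, -5.000e-04]), 0.41)]
top stage [(array([ 0.643 , -0.0732,  0.0007]), 0.63)]
top bar_front [(array([ 0.6355, -0.0732,  0.0256]), 0.71)]
top stop_face [(array([ 0.6402, -0.0742, -0.0033]), 0.67), (array([ 0.6938, -0.0927,  0.0163]), 0.59)]
top carrier [(array([ 0.5567, -0.0475,  0.0166]), 0.79)]
top thumb_stop [(array([ 0.5243, -0.0362,  0.0411]), 0.69), (array([ 0.6534,  0.3831, -0.0014]), 0.57)]
top press_spot [(array([ 0.5022, -0.0288,  0.031 ]), 0.81), (array([0.5862, 0.0393, 0.0008]), 0.28)]
top lifter_top [(array([ 0.5181, -0.0336,  0.0219]), 0.61), (array([ 0.4913, -0.4148, -0.0026]), 0.44)]
0.8 [3.07649927e+00 6.36162614e-01 3.02477665e-05] 0.014 0.08538411108138912
```

View pics/scene0.png

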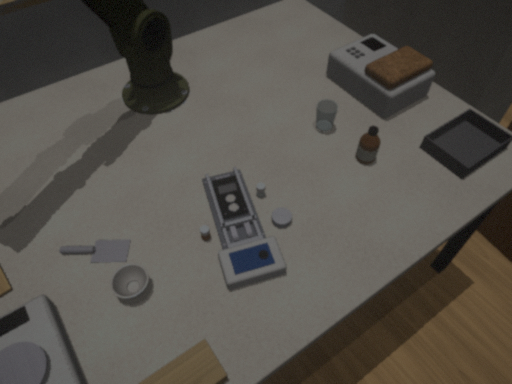

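View pics/top0.png

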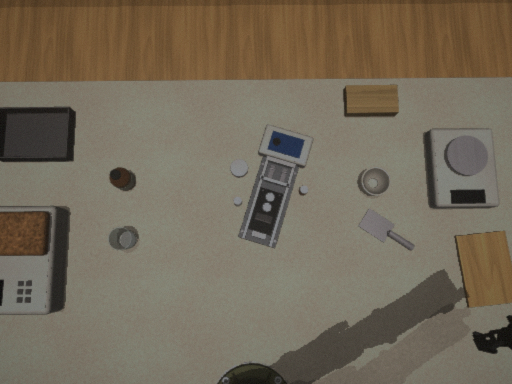

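The pictures show the stage lying at about (240,225) in scene and (270,195) in top. It is yawed roughly -19°, with the carrier before the bar and the vials and tin well to the sides. Next I'll fit the pose and move above it.

```bash
cat > h.py <<'E'
from bench import ctrl
import numpy as np
from scipy.optimize import least_squares
from scipy.spatial.transform import Rotation as R
S={"stage":0,"bar_front":0,"stop_face":62,"lifter_top":-122}
C={"carrier":0,"thumb_stop":-33,"press_spot":-49}
def measure(n=2,names=None):
    out=[]
    for _ in range(n):
        for c in ("scene","top"):
            ctrl.read_camera(c)
            for k in names or {**S,**C}:
                r=ctrl.spot_point(c,k)
                if r and r[0]["conf"]>.5: out.append((k,np.array(r[0]["position"][:2])))
    return out
def fit(m):
    def res(p):
        u=np.array([np.cos(p[2]),np.sin(p[2])])
        return np.concatenate([(p[:2]+u*(S[k]/1e3 if k in S else p[3]+C[k]/1e3)-q)*1e3 for k,q in m])
    s=least_squares(res,[.639,-.075,-.32,-.09],x_scale=[.01,.01,.05,.01],loss="soft_l1",f_scale=3)
    return s.x,np.round(res(s.x).reshape(-1,2),1)
E
python3 - <<'E'
from h import *
m=measure(2); p,r=fit(m)
print(p,np.degrees(p[2]))
for a,b in zip(m,r): print(a[0],b)
np.save("p.npy",p)
u=np.array([np.cos(p[2]),np.sin(p[2])])
ctrl.grip(0.0)
t=p[:2]+u*(p[3]-.049)
# tool x along feed, z down
best=None
for a in (p[2],p[2]+np.pi):
    x=np.array([np.cos(a),np.sin(a),0]);z=np.array([0,0,-1.])
    o=R.from_matrix(np.column_stack([x,np.cross(z,x),z])).as_rotvec()
    q=ctrl.inverse_kinematics([*t,.12],o)
    print(a,o,q)
    if q is not None:
        d=np.abs(np.array(q)-ctrl.current_joint_positions()).max()
        if best is None or d<best[0]: best=(d,o)
np.save("o.npy",best[1])
ctrl.goto([*t,.12],best[1])
print(ctrl.current_eef_pos(),ctrl.current_force(),ctrl.current_finger_gap(),ctrl.current_time_s())
E
```

```text
[ 0.63921    -0.07420392 -0.3165091  -0.08917309] -18.134635477665533
stage [1.2 0.6]
bar_front [1.  1.2]
stop_face [1.2 0.5]
lifter_top [-3.7  0.5]
carrier [-3.9 -1. ]
thumb_stop [-0.3 -0.7]
press_spot [-2.3 -2.7]
stage [-4.1 -1.1]
bar_front [2.2 3.3]
stop_face [ 2.2 -0.7]
lifter_top [6.2 0.6]
thumb_stop [ 1.  -0.3]
press_spot [ 2.2 -0.3]
stage [-0.3  1.3]
bar_front [1.1 1.9]
stop_face [-2.4 -1.8]
lifter_top [-2.8 -3.2]
carrier [-2.   0.9]
thumb_stop [-0.8  2.8]
press_spot [ 2.  -1.4]
stage [-4.4 -1.1]
bar_front [-3.8 -2.2]
stop_face [ 2.7 -0.3]
lifter_top [1.9 1.6]
carrier [-2.7 -0.2]
thumb_stop [3.5 1. ]
press_spot [2.6 0.9]
-0.31650909773423813 [ 3.10233488 -0.49509869  0.        ] [ 0.19934787  0.44710576 -0.26655827  1.94240596  0.16388323  0.77268124
 -2.04723154]
2.825083555855555 [0.49509869 3.10233488 0.        ] [ 0.61786728  0.57573873 -0.92835259  1.93744328  0.57947791  0.92074676
  0.65271733]
[ 0.50804264 -0.03250715  0.11993932] [0.00399535 0.84038601 0.06786235] 1.1040871401229927e-06 5.35
```

```bash
python3 - <<'E'
from h import *
p=np.load("p.npy")
u=np.array([np.cos(p[2]),np.sin(p[2])]); t=p[:2]+u*(p[3]-.049)
ctrl.line_to([*t,.054])
f0=np.array(ctrl.current_force());print(f0,ctrl.current_time_s())
z=.054
while z>.026:
    z-=.002
    ctrl.line_to([*t,z],vel=.03)
    f=np.array(ctrl.current_force())-f0; e=ctrl.current_eef_pos()
    print(round(z,4),np.round(e,4),np.round(f,1))
    if f[2]>22: break
print(ctrl.current_time_s())
E
```

```text
[-0.1222514  -0.72407881  0.47298495] 5.9417
0.052 [ 0.5083 -0.0313  0.0527] [ 0.4  0.3 -1. ]
0.05 [ 0.5079 -0.0312  0.0501] [ 0.   1.1 -0.9]
0.048 [ 0.5078 -0.0312  0.0478] [0.  1.7 0.3]
0.046 [ 0.5078 -0.0312  0.0458] [-0.5  0.8  0. ]
0.044 [ 0.5078 -0.0312  0.0439] [-0.2  0.4 -1.1]
0.042 [ 0.5078 -0.0312  0.0419] [0.1 0.7 0.4]
0.04 [ 0.5078 -0.0312  0.0399] [ 0.5  0.8 -1.2]
0.038 [ 0.5078 -0.0312  0.0379] [ 0.3  0.1 -1.5]
0.036 [ 0.5078 -0.0312  0.0359] [ 0.2 -0.3 -0.8]
0.034 [ 0.5078 -0.0312  0.0339] [ 0.2  0.3 -1.3]
0.032 [ 0.5078 -0.0312  0.0319] [ 0.8  1.1 -0.3]
0.03 [ 0.5078 -0.0312  0.0299] [-0.7  1.5 -0.7]
0.028 [ 0.5078 -0.0312  0.0279] [ 0.4 -0.3 -0.8]
0.026 [ 0.5078 -0.0312  0.0259] [-0.3  0.7 -0.9]
9.4417
```

```bash
python3 - <<'E'
from h import *
import cv2
a=ctrl.read_camera("scene");b=ctrl.read_camera("top")
im=np.hstack([cv2.resize(a[150:300,170:310],(400,428),interpolation=2),cv2.resize(b[110:260,210:350],(400,428),interpolation=2)])
cv2.imwrite("pics/c1.png",np.clip(im.astype(float)*1.6,0,255).astype('uint8'))
print(ctrl.current_eef_pos(),ctrl.current_force(),ctrl.current_effort(),ctrl.spot_point("scene","carrier"),ctrl.spot_point("scene","lifter_top"))
E
```

```text
[ 0.50791558 -0.03118192  0.02598443] [ 0.08574671 -0.05111679 -0.11341591] [ 5.72008702e-06 -5.56290364e+01 -1.03905773e+01 -1.34745830e+01
  1.33901296e-02  1.63651748e-03 -2.66054922e-03] [{'position': [0.5596, -0.0468, 0.0223], 'conf': 0.63}] [{'position': [0.5272, -0.0363, 0.0206], 'conf': 0.6}]
```

View pics/c1.png

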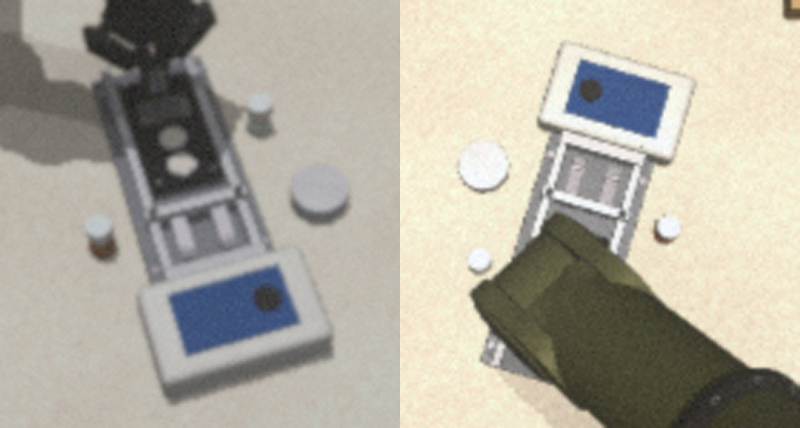

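The crop shows the closed fingertips at about (155,90), right behind the thumb stop at (160,105) and central in the channel. There is no contact yet, so I'll keep feeling downwards.

```bash
python3 - <<'E'
from h import *
p=np.load("p.npy")
u=np.array([np.cos(p[2]),np.sin(p[2])]); t=p[:2]+u*(p[3]-.049)
z=.026
while z>.004:
    z-=.0015
    ctrl.line_to([*t,z],vel=.03)
    f=np.array(ctrl.current_force()); e=ctrl.current_eef_pos()
    print(round(z,4),np.round(e,4),np.round(f,1),np.round(ctrl.current_ft_torque(),2))
    if f[2]>4: break
print(ctrl.current_time_s(),ctrl.current_finger_gap())
E
```

```text
0.0245 [ 0.5078 -0.0312  0.0244] [-0.7 -0.2 -0.3] [ 0.02  0.02 -0.08]
0.023 [ 0.5078 -0.0312  0.0229] [-0.4 -0.1 -0.3] [ 0.02 -0.02 -0.02]
0.0215 [ 0.5079 -0.0312  0.0214] [-0.1 -0.6 -0.1] [ 0.01 -0.   -0.04]
0.02 [ 0.5079 -0.0312  0.02  ] [ 0.6  0.2 -0. ] [-0.   -0.04  0.01]
0.0185 [ 0.5079 -0.0312  0.0188] [-1.8  0.2  6.3] [-0.05  0.4   0.06]
10.8917 -0.00015415927775057998
```

```bash
cat >> h.py <<'E'
def proj(c,X):
    k=ctrl.calibration(c); f=192/np.tan(np.radians(k["fov_y"])/2)
    v=np.array(k["R"])@np.array(X)+np.array(k["t"])
    return np.array([k["cx"]+f*v[0]/v[2],k["cy"]+f*v[1]/v[2]])
E
python3 - <<'E'
from h import *
import cv2
a=ctrl.read_camera("scene")
im=cv2.resize(a[150:230,180:280],(800,640),interpolation=cv2.INTER_CUBIC)[:600]
im=np.clip(im.astype(float)*2.2,0,255).astype('uint8')
p=np.load("p.npy");u=np.array([np.cos(p[2]),np.sin(p[2])]);n=np.array([-u[1],u[0]])
def mk(X,col):
    q=(proj("scene",X)-[180,150])*8; cv2.circle(im,tuple(int(v) for v in q),4,col,-1); print(np.round(q))
e=ctrl.current_eef_pos(); mk(e,(0,0,255)); mk(np.array(e)+[0,0,.0105],(0,255,255))
for sx in (-.065,.065):
    for sy in (-.035,.035): mk([*(p[:2]+u*(p[3]+sx)+n*sy),.030],(0,255,0))
for sy in (-.025,.025): mk([*(p[:2]+u*(p[3]-.033)+n*sy),.038],(255,0,255))
cv2.imwrite("pics/c2.png",im)
E
```

```text
[357. 271.]
[355. 253.]
[247. 241.]
[439. 196.]
[336. 532.]
[540. 481.]
[294. 288.]
[434. 255.]
```

View pics/c2.png

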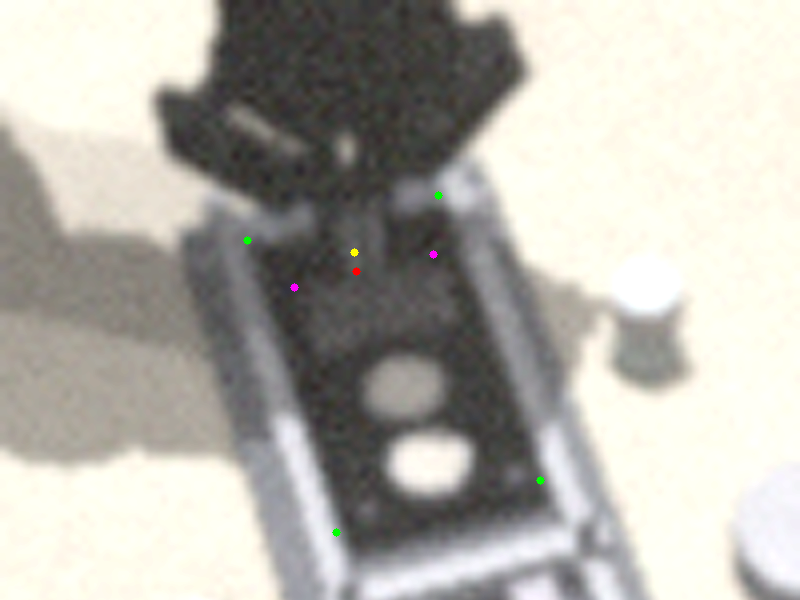

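The fingertip shows at about (365,258), just behind the thumb stop. The predicted carrier corners and thumb stop edge match the picture. Contact came at a lower TCP height than expected, so I'll press and watch force against travel.

```bash
python3 - <<'E'
from h import *
import cv2
p=np.load("p.npy")
u=np.array([np.cos(p[2]),np.sin(p[2])]); t=p[:2]+u*(p[3]-.049)
z=.0185
while z>-.02:
    z-=.0015
    ctrl.line_to([*t,z],vel=.03)
    f=np.array(ctrl.current_force()); e=ctrl.current_eef_pos()
    print(round(z,4),np.round(e,4),np.round(f,1),np.round(ctrl.current_ft_torque(),2))
    if f[2]>26 or np.hypot(f[0],f[1])>15: break
print(ctrl.current_time_s(),ctrl.current_finger_gap())
a=ctrl.read_camera("scene")
im=cv2.resize(a[150:230,180:280],(800,640),interpolation=cv2.INTER_CUBIC)[:600]
cv2.imwrite("pics/c3.png",np.clip(im.astype(float)*2.5,0,255).astype('uint8'))
E
```

```text
0.017 [ 0.5079 -0.0312  0.0174] [-2.5 -0.5  7.2] [-0.06  0.39 -0.02]
0.0155 [ 0.5079 -0.0312  0.016 ] [-2.9 -0.5  8.1] [-0.05  0.48  0.01]
0.014 [ 0.5079 -0.0312  0.0146] [-2.2 -0.6  9.8] [-0.09  0.54 -0.08]
0.0125 [ 0.5079 -0.0312  0.0131] [-1.6  0.   9.9] [-0.14  0.6   0.02]
0.011 [ 0.5079 -0.0312  0.0119] [-3.  -0.8 12.4] [-0.08  0.73  0.05]
0.0095 [ 0.508  -0.0312  0.0118] [-8.2 -1.5 31.2] [-0.37  1.86  0.  ]
12.4417 -0.00029397784339612796
```

View pics/c3.png

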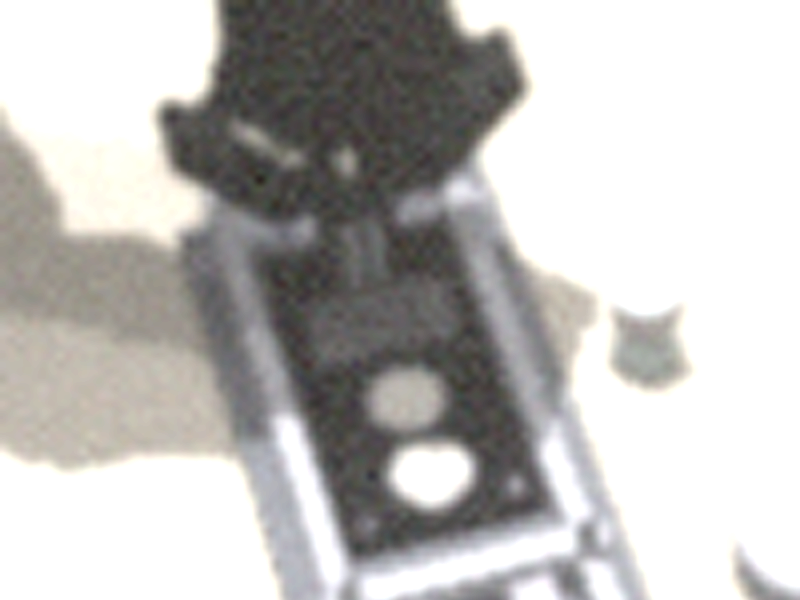

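Pressing 8 mm raised the force from 6 to 12 N and then it went hard. The pellets moved down in the picture from y≈462 to 475, so the carrier is flat on the bed. Now I'll slide it with about 50 N of press.

```bash
python3 - <<'E'
from h import *
import cv2
p=np.load("p.npy")
u=np.array([np.cos(p[2]),np.sin(p[2])]); n=np.array([-u[1],u[0]]);t=p[:2]+u*(p[3]-.049)
z=.0083; s=0
ctrl.line_to([*t,z],vel=.03)
for i in range(24):
    f=np.array(ctrl.current_force()); e=np.array(ctrl.current_eef_pos())
    fu=f[:2]@u; x=(e[:2]-p[:2])@u
    print(f"s={s*1e3:.0f} x={x*1e3:.1f} lat={(e[:2]-p[:2])@n*1e3:.1f} z={e[2]*1e3:.1f} fu={fu:.1f} fn={f[:2]@n:.1f} fz={f[2]:.1f}")
    if f[2]>85 or f[2]<22 or abs(f[:2]@n)>25 or fu<-50 or s>.1: break
    z=np.clip(z+np.clip((f[2]-50)/13e3*.7,-.001,.001),.005,.0105)
    s+=.008 if s<.072 else .003
    ctrl.line_to([*(t+u*s),z],vel=.06)
print(ctrl.current_time_s())
a=ctrl.read_camera("scene")
im=cv2.resize(a[150:250,180:290],(660,600),interpolation=cv2.INTER_CUBIC)
cv2.imwrite("pics/c4.png",np.clip(im.astype(float)*2,0,255).astype('uint8'))
E
```

```text
s=0 x=-138.1 lat=0.1 z=11.7 fu=-10.0 fn=-6.1 fz=47.4
s=8 x=-137.9 lat=-0.0 z=11.6 fu=-34.5 fn=-4.6 fz=70.8
s=16 x=-130.2 lat=0.5 z=11.6 fu=-33.1 fn=-2.5 fz=57.4
s=24 x=-121.9 lat=0.9 z=11.7 fu=-30.3 fn=-2.5 fz=50.7
s=32 x=-113.9 lat=1.2 z=11.7 fu=-29.9 fn=-1.1 fz=48.4
s=40 x=-106.0 lat=1.5 z=11.7 fu=-30.4 fn=-2.3 fz=47.2
s=48 x=-98.5 lat=1.6 z=11.7 fu=-31.8 fn=-2.1 fz=49.2
s=56 x=-90.3 lat=1.7 z=11.7 fu=-31.9 fn=-1.7 fz=47.8
s=64 x=-82.9 lat=1.8 z=11.7 fu=-33.0 fn=-2.1 fz=49.7
s=72 x=-76.4 lat=1.8 z=11.7 fu=-37.0 fn=-1.6 fz=53.3
s=75 x=-73.9 lat=1.8 z=11.7 fu=-38.4 fn=-2.1 fz=51.5
s=78 x=-67.8 lat=2.1 z=11.8 fu=-28.4 fn=-0.3 fz=42.4
s=81 x=-67.7 lat=2.0 z=11.7 fu=-38.1 fn=-2.6 fz=53.4
s=84 x=-67.6 lat=2.0 z=11.7 fu=-46.9 fn=-3.1 fz=59.3
s=87 x=-63.5 lat=2.1 z=11.8 fu=-38.6 fn=-2.5 fz=48.4
s=90 x=-59.3 lat=2.2 z=11.8 fu=-38.8 fn=-1.7 fz=48.4
s=93 x=-56.5 lat=2.2 z=11.7 fu=-40.1 fn=-2.1 fz=49.0
s=96 x=-53.4 lat=2.2 z=11.8 fu=-39.2 fn=-1.7 fz=50.3
s=99 x=-50.1 lat=2.2 z=11.8 fu=-38.3 fn=-1.7 fz=48.8
s=102 x=-47.4 lat=2.3 z=11.8 fu=-39.2 fn=-1.8 fz=48.7
17.7917
```

View pics/c4.png

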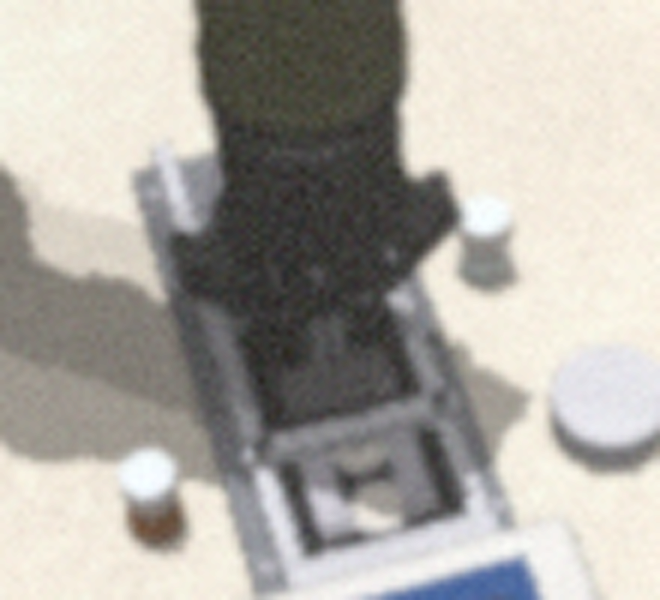

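The carrier is under the bar with its front edge near the stop at about (390,530), and the sliding force is still steady. I'll push on until it stalls at the end stop.

```bash
python3 - <<'E'
from h import *
import cv2
p=np.load("p.npy")
u=np.array([np.cos(p[2]),np.sin(p[2])]); n=np.array([-u[1],u[0]]);t=p[:2]+u*(p[3]-.049)
s=.102; z=.0083; 
for i in range(14):
    s+=.002
    ctrl.line_to([*(t+u*s),z],vel=.05); ctrl.dwell(.1)
    f=np.array(ctrl.current_force()); e=np.array(ctrl.current_eef_pos())
    fu=f[:2]@u; x=(e[:2]-p[:2])@u
    print(f"s={s*1e3:.0f} x={x*1e3:.1f} z={e[2]*1e3:.1f} fu={fu:.1f} fn={f[:2]@n:.1f} fz={f[2]:.1f}")
    if f[2]>80 or f[2]<25 or fu<-60: break
    z=np.clip(z+np.clip((f[2]-45)/13e3*.7,-.001,.001),.005,.0115)
print(s,z,ctrl.current_time_s())
for c in ("scene","top"):
    ctrl.read_camera(c)
    for k in ("carrier","thumb_stop"):
        print(c,k,[((np.array(d["position"][:2])-p[:2])@u*1e3-C[k],d["conf"]) for d in ctrl.spot_point(c,k)[:1]])
a=ctrl.read_camera("scene")
im=cv2.resize(a[150:250,180:290],(660,600),interpolation=cv2.INTER_CUBIC)
cv2.imwrite("pics/c5.png",np.clip(im.astype(float)*2,0,255).astype('uint8'))
E
```

```text
s=104 x=-47.4 z=11.7 fu=-48.8 fn=-3.6 fz=63.1
s=106 x=-46.8 z=11.7 fu=-50.1 fn=-3.0 fz=58.8
s=108 x=-46.8 z=11.7 fu=-53.3 fn=-2.0 fz=57.1
s=110 x=-46.8 z=11.8 fu=-57.0 fn=-2.3 fz=55.0
s=112 x=-46.8 z=11.8 fu=-63.2 fn=-1.6 fz=54.8
0.112 0.011208171918295061 19.5917
scene carrier [(np.float64(-1.4441384307502585), 0.91)]
scene thumb_stop [(np.float64(-4.193960003067026), 0.78)]
top carrier [(np.float64(-128.3614234937186), 0.4)]
top thumb_stop []
```

View pics/c5.png

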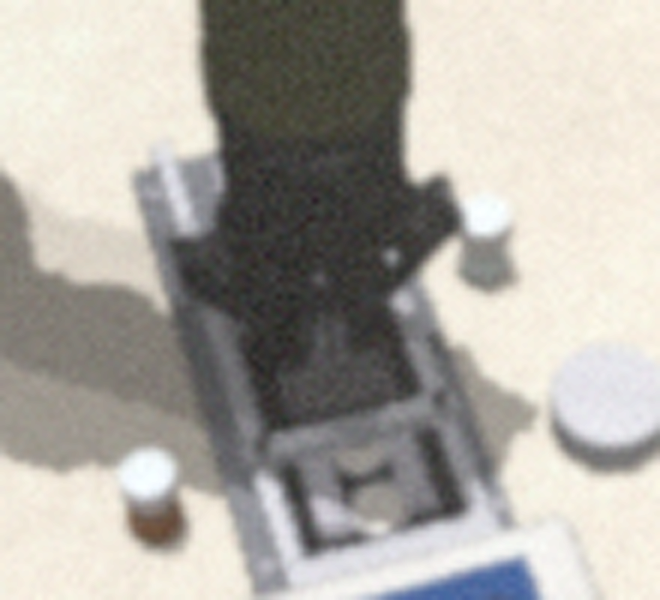

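It stalled at x=-46.8, which is where home should be, and the networks put the carrier at -1 to -4 (home -3). I'll ease off forward push and press together, then lift clear.

```bash
python3 - <<'E'
from h import *
import cv2
p=np.load("p.npy")
u=np.array([np.cos(p[2]),np.sin(p[2])]); n=np.array([-u[1],u[0]]);t=p[:2]+u*(p[3]-.049)
s=.112; z=.0092
for i in range(10):
    f=np.array(ctrl.current_force()); e=np.array(ctrl.current_eef_pos()); fu=f[:2]@u
    print(f"s={s*1e3:.1f} x={(e[:2]-p[:2])@u*1e3:.1f} z={e[2]*1e3:.1f} fu={fu:.1f} fz={f[2]:.1f}")
    if f[2]<5: break
    if fu<-.35*f[2]-2: s-=.002
    if fu>-.9*f[2]: z+=.0007
    ctrl.line_to([*(t+u*s),z],vel=.05)
e=ctrl.current_eef_pos()
b=np.array(e[:2])-u*.002
ctrl.line_to([*b,e[2]+.004],vel=.05)
f=np.array(ctrl.current_force());print(f)
ctrl.line_to([*b,.14],vel=.12)
ctrl.line_to([*(b-u*.08),.22],vel=.15)
print(ctrl.current_time_s())
q=np.array(ctrl.current_joint_positions()); q[0]+=.6; ctrl.move_j(q)
m=measure(2,("carrier","thumb_stop","press_spot"))
for k,v in m: print(k,round((v-p[:2])@u*1e3-C[k],1))
a=ctrl.read_camera("scene");c=ctrl.read_camera("top")
im=np.hstack([cv2.resize(a[155:265,190:290],(400,440),interpolation=2),cv2.resize(c[120:252,220:340],(400,440),interpolation=2)])
cv2.imwrite("pics/c6.png",np.clip(im.astype(float)*1.6,0,255).astype('uint8'))
print(ctrl.current_time_s(),ctrl.current_force())
E
```

```text
s=112.0 x=-46.8 z=11.8 fu=-62.1 fz=54.5
s=110.0 x=-46.8 z=11.7 fu=-62.3 fz=68.5
s=108.0 x=-46.8 z=11.7 fu=-54.8 fz=63.5
s=106.0 x=-46.8 z=11.7 fu=-48.8 fz=52.3
s=104.0 x=-46.8 z=11.8 fu=-42.1 fz=48.1
s=102.0 x=-46.8 z=11.8 fu=-34.8 fz=37.2
s=100.0 x=-46.8 z=11.8 fu=-29.0 fz=32.8
s=98.0 x=-46.8 z=11.9 fu=-21.3 fz=20.9
s=96.0 x=-46.8 z=11.9 fu=-15.2 fz=16.4
s=94.0 x=-46.9 z=11.9 fu=-9.0 fz=11.5
[-0.06532511 -0.02013674 -0.04934743]
24.7833
carrier 2.0
thumb_stop -0.8
press_spot -3.9
carrier -0.0
thumb_stop -6.0
press_spot -5.2
carrier -0.5
thumb_stop -6.3
press_spot -4.3
carrier -0.7
thumb_stop -6.2
press_spot -7.6
26.8583 [-0.67501533 -0.52649477  0.35214416]
```

View pics/c6.png

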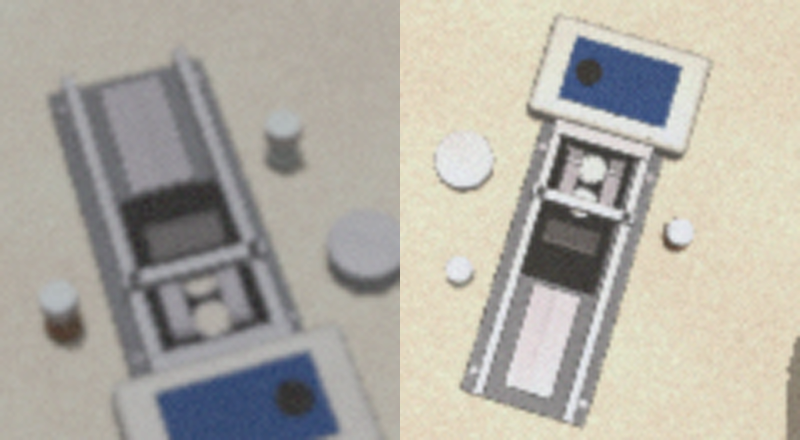

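The carrier sits under the bar against the stop, and the pad is uncovered behind it at (145,130) left and (545,340) right. I'll overlay the expected geometry to check that it is home and the lifter is up.

```bash
python3 - <<'E'
from h import *
import cv2
p=np.load("p.npy");u=np.array([np.cos(p[2]),np.sin(p[2])]);n=np.array([-u[1],u[0]])
ims=[]
for c,x0,y0 in (("scene",195,168),("top",240,150)):
    a=ctrl.read_camera(c)
    im=cv2.resize(a[y0:y0+70,x0:x0+50],(400,560),interpolation=cv2.INTER_CUBIC)
    im=np.clip(im.astype(float)*1.7,0,255).astype('uint8')
    def mk(x,y,z,col):
        q=(proj(c,[*(p[:2]+u*x/1e3+n*y/1e3),z/1e3])-[x0,y0]+.5)*8; cv2.circle(im,tuple(int(v) for v in q),3,col,-1)
    for y in(-35,35): mk(-68,y,22,(0,255,0)); mk(62,y,22,(0,255,0))
    for y in(-22,22):
        for x in (-74,-170): mk(x,y,20,(0,0,255)); mk(x,y,12,(255,0,0))
    for y in (-37,37): mk(0,y,37,(0,255,255))
    ims.append(im)
    r=ctrl.spot_point(c,"lifter_top"); print(c,[(d["position"],d["conf"]) for d in r[:1]],[d["position"] for d in ctrl.boxes_of(c,"lifter")[:1]])
cv2.imwrite("pics/c7.png",np.hstack(ims)); print(ctrl.current_time_s())
E
```

```text
scene [([0.5248, -0.0385, 0.0178], 0.56)] [[0.5282, -0.0376, 0.0258]]
top [([0.5186, -0.0367, 0.0198], 0.6)] [[0.4761, 0.3845, 0.0389]]
27.1583
```

View pics/c7.png

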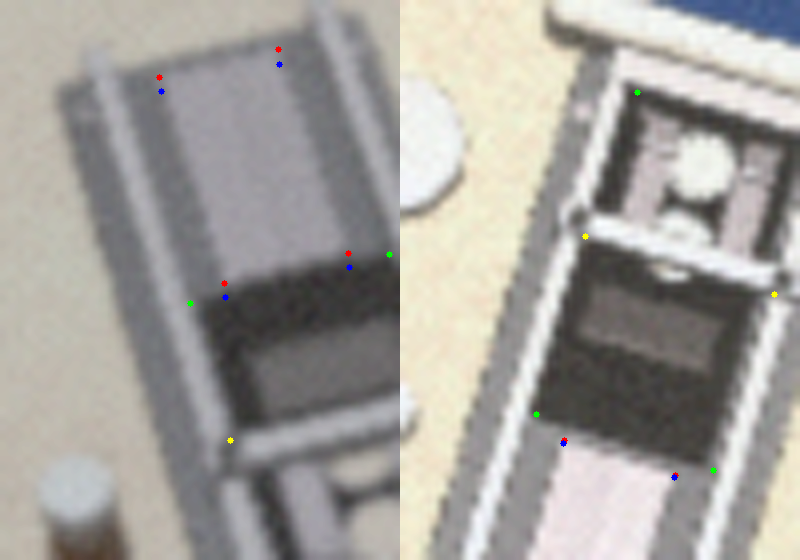

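The green carrier rear marks match the image. The pad's edges sit on the red (raised) marks, the carrier's front meets the stop, and the vials and tin have not moved.

```bash
python3 -c "
from bench import ctrl
print(ctrl.finish_job())"
```

```text
the job is handed in; nothing more can be done
None
```

The carrier was pressed flat and slid under the bar until it stalled at the end stop. In the last pictures the lifter appears raised behind it, the arm is clear, and the job was handed in after about 27 s; no verdict was returned.

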